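# Get the blue wax block out to the scale and put its neighbours back

## Task

The blue wax block is boxed in between two of the round things on the storage board. First stand just those two neighbours on the side mat, leaving the blue block and everything else on the board as it is; then lay the blue block flat on the middle of the scale's steel pan, and only after that put each of the two back, upright, on the same round grey felt place it came from. Do not tip the lamp, and leave the green wax block and the third round thing where they are.

Things in the scene. Friction and masses are not known exactly. Their poses are not given: they have to be found in the camera images.
- storage_board: Fixed wooden board, 104 (x) x 330 (y) x 12 mm; origin at the centre of its underside. On its top, at x = 0: round grey felt places (76 mm) at y = -120, 0, 120 mm, one of spool, lamp, flask on each (within 2 mm); at y = -60 and 60 a bay each for the blue and the green block, with two wooden cheeks at x = -35 and 35, 9 mm thick, 26 mm long (y), up to 43 mm above the origin. Who stands where varies.
- side_mat: Fixed black rubber mat with a thin yellow border line, 100 (its x) x 210 (its y) x 3 mm: the side area. Origin at the centre of its underside, top 3 mm above it. The two cleared things stand here side by side along its y axis. It changes sides with the scale.
- scale: Fixed white pocket scale, 120 (its x) x 105 (its y) mm, with a square steel pan; display and two blue buttons along its -x edge. Origin at the centre of its underside. Body 19 mm high, pan top 28 mm above the origin. It does not move or sink under load.
- scale_pan (a point): Centre of the top face of the scale's steel pan (84 x 84 mm), 28 mm above the desk; axes as the scale's, z up.
- blue_wax: Blue carving wax block, 30 (its x) x 46 (its y) x 26 mm high, about 35 g; origin at the centre of its underside. In its bay its x lies along the board's y axis: the cheeks leave only these two 30 mm apart faces to grip, and the neighbours, 9 to 16 mm away, stand in the fingers' way.
- green_wax: Green wax block, 32 (its x) x 52 (its y) x 20 mm high, about 35 g, in the other bay, lying the same way as the blue one; origin at the centre of its underside. To be left alone.
- solder_spool: Off-white wire spool standing on its flange, 49 mm high with a scrap of yellow on top (51 mm over all), about 0.24 kg; both flanges (at 0 to 3 mm and 46 to 49 mm height) 64 mm in diameter, 56 mm between them. Can be gripped across the upper flange. Origin at the centre of its underside, z up.
- spirit_lamp: Glass spirit lamp with purple bottom, about 0.19 kg: glass body up to 68 mm in diameter and 54 mm high, on it a round brass-coloured cap 30 mm in diameter from 54 to 70 mm height with a small dark top up to 78 mm. The cap is fixed to the lamp and can carry it. Origin at the centre of its underside, z up.
- casting_flask: Casting flask: plain steel cylinder 58 mm in diameter filled with white plaster, on a black rubber base 62 mm in diameter and 12 mm high; 60 mm high in all, about 0.3 kg. Origin at the centre of its underside, z up.
Things that resemble listed ones, but are neither listed nor needed, are in the scene too. Of the things that look like the blue_wax, the smallest one is meant.

How it is judged:
On the way, in this order (a step that is already met when the one before it is completed fails the run):
1. the two round things beside the blue block stand released and upright on the side mat, the third one, the blue and the green block still in their places (((x of solder_spool in the frame of side_mat between -0.045 and 0.045 m and y of solder_spool in the frame of side_mat between -0.095 and 0.095 m and z of solder_spool in the frame of side_mat between -0.001 and 0.008 m and contact force between the fingers and solder_spool below 0.3 N and linear speed of each of solder_spool, spirit_lamp, casting_flask below 0.02 m/s and angle between each of solder_spool, spirit_lamp, casting_flask's own z axis and vertical below 0.12 rad and x of spirit_lamp in the frame of side_mat between -0.045 and 0.045 m and y of spirit_lamp in the frame of side_mat between -0.095 and 0.095 m and z of spirit_lamp in the frame of side_mat between -0.001 and 0.008 m and contact force between the fingers and spirit_lamp below 0.3 N and distance of casting_flask from where it was at the start of the episode below 0.015 m and contact force between the fingers and casting_flask below 0.3 N) or (x of solder_spool in the frame of side_mat between -0.045 and 0.045 m and y of solder_spool in the frame of side_mat between -0.095 and 0.095 m and z of solder_spool in the frame of side_mat between -0.001 and 0.008 m and contact force between the fingers and solder_spool below 0.3 N and linear speed of each of solder_spool, casting_flask, spirit_lamp below 0.02 m/s and angle between each of solder_spool, casting_flask, spirit_lamp's own z axis and vertical below 0.12 rad and x of casting_flask in the frame of side_mat between -0.045 and 0.045 m and y of casting_flask in the frame of side_mat between -0.095 and 0.095 m and z of casting_flask in the frame of side_mat between -0.001 and 0.008 m and contact force between the fingers and casting_flask below 0.3 N and distance of spirit_lamp from where it was at the start of the episode below 0.015 m and contact force between the fingers and spirit_lamp below 0.3 N) or (x of spirit_lamp in the frame of side_mat between -0.045 and 0.045 m and y of spirit_lamp in the frame of side_mat between -0.095 and 0.095 m and z of spirit_lamp in the frame of side_mat between -0.001 and 0.008 m and contact force between the fingers and spirit_lamp below 0.3 N and linear speed of each of spirit_lamp, casting_flask, solder_spool below 0.02 m/s and angle between each of spirit_lamp, casting_flask, solder_spool's own z axis and vertical below 0.12 rad and x of casting_flask in the frame of side_mat between -0.045 and 0.045 m and y of casting_flask in the frame of side_mat between -0.095 and 0.095 m and z of casting_flask in the frame of side_mat between -0.001 and 0.008 m and contact force between the fingers and casting_flask below 0.3 N and distance of solder_spool from where it was at the start of the episode below 0.015 m and contact force between the fingers and solder_spool below 0.3 N)) and distance of each of blue_wax, green_wax from where it was at the start of the episode below 0.012 m and horizontal distance between each of solder_spool, spirit_lamp, casting_flask and blue_wax above 0.11 m), for 0.2 s.
2. the blue block lies released on the middle of the pan while those two still stand on the mat (((x of solder_spool in the frame of side_mat between -0.045 and 0.045 m and y of solder_spool in the frame of side_mat between -0.095 and 0.095 m and z of solder_spool in the frame of side_mat between -0.001 and 0.008 m and contact force between the fingers and solder_spool below 0.3 N and linear speed of each of solder_spool, spirit_lamp, casting_flask below 0.02 m/s and angle between each of solder_spool, spirit_lamp, casting_flask's own z axis and vertical below 0.12 rad and x of spirit_lamp in the frame of side_mat between -0.045 and 0.045 m and y of spirit_lamp in the frame of side_mat between -0.095 and 0.095 m and z of spirit_lamp in the frame of side_mat between -0.001 and 0.008 m and contact force between the fingers and spirit_lamp below 0.3 N and distance of casting_flask from where it was at the start of the episode below 0.015 m and contact force between the fingers and casting_flask below 0.3 N) or (x of solder_spool in the frame of side_mat between -0.045 and 0.045 m and y of solder_spool in the frame of side_mat between -0.095 and 0.095 m and z of solder_spool in the frame of side_mat between -0.001 and 0.008 m and contact force between the fingers and solder_spool below 0.3 N and linear speed of each of solder_spool, casting_flask, spirit_lamp below 0.02 m/s and angle between each of solder_spool, casting_flask, spirit_lamp's own z axis and vertical below 0.12 rad and x of casting_flask in the frame of side_mat between -0.045 and 0.045 m and y of casting_flask in the frame of side_mat between -0.095 and 0.095 m and z of casting_flask in the frame of side_mat between -0.001 and 0.008 m and contact force between the fingers and casting_flask below 0.3 N and distance of spirit_lamp from where it was at the start of the episode below 0.015 m and contact force between the fingers and spirit_lamp below 0.3 N) or (x of spirit_lamp in the frame of side_mat between -0.045 and 0.045 m and y of spirit_lamp in the frame of side_mat between -0.095 and 0.095 m and z of spirit_lamp in the frame of side_mat between -0.001 and 0.008 m and contact force between the fingers and spirit_lamp below 0.3 N and linear speed of each of spirit_lamp, casting_flask, solder_spool below 0.02 m/s and angle between each of spirit_lamp, casting_flask, solder_spool's own z axis and vertical below 0.12 rad and x of casting_flask in the frame of side_mat between -0.045 and 0.045 m and y of casting_flask in the frame of side_mat between -0.095 and 0.095 m and z of casting_flask in the frame of side_mat between -0.001 and 0.008 m and contact force between the fingers and casting_flask below 0.3 N and distance of solder_spool from where it was at the start of the episode below 0.015 m and contact force between the fingers and solder_spool below 0.3 N)) and distance of green_wax from where it was at the start of the episode below 0.012 m and horizontal distance between blue_wax and scale_pan below 0.015 m and z of blue_wax in the frame of scale_pan between -0.003 and 0.005 m and contact force between the fingers and blue_wax below 0.3 N and linear speed of blue_wax below 0.02 m/s and angle between blue_wax's own z axis and vertical below 0.12 rad), for 0.2 s.
At the end, for the whole second after the job is handed in: The blue block lies flat on the pan, its centre within 15 mm of the pan's centre; spool, lamp and flask each stand upright within 15 mm of where they stood at the start, the green block within 12 mm; all released and at rest (horizontal distance between blue_wax and scale_pan below 0.015 m and z of blue_wax in the frame of scale_pan between -0.003 and 0.005 m and contact force between the fingers and blue_wax below 0.3 N and linear speed of each of blue_wax, solder_spool, spirit_lamp, casting_flask, green_wax below 0.02 m/s and angle between each of blue_wax, solder_spool, spirit_lamp, casting_flask's own z axis and vertical below 0.12 rad and distance of each of solder_spool, spirit_lamp, casting_flask from where it was at the start of the episode below 0.015 m and contact force between the fingers and solder_spool below 0.3 N and contact force between the fingers and spirit_lamp below 0.3 N and contact force between the fingers and casting_flask below 0.3 N and distance of green_wax from where it was at the start of the episode below 0.012 m); the robot touches nothing.
It fails at once if the spirit lamp tipped by more than about 25 degrees (angle between spirit_lamp's own z axis and vertical above 0.45 rad).
It fails at once if the green block moved by more than 15 mm (distance of green_wax from where it was at the start of the episode above 0.015 m).
It fails at once if all three round things off their places at once (distance of each of solder_spool, spirit_lamp, casting_flask from where it was at the start of the episode above 0.02 m).
It also fails if it takes over 112 s, if anything falls off the work surface, if the arm or the gripper's body presses on something with over 40 N, if the wrist force passes 120 N, or if a joint passes its speed limit or range.

## Robot

A 7-joint arm with a two-finger parallel gripper is mounted at the origin on a cart in front of the work surface, level with it; the furniture and walls round the work are solid. World frame = base frame: x ahead of the robot, y to its left, z up, the work surface at z = 0. Lengths are in m, angles in rad, forces in N, time in s.
With the tool pointing down it reaches from about 0.4 to 0.85 m from the base axis. Payload 4.5 kg.
Tool frame: the origin (TCP) lies midway between the tips of the shut fingers; the grasp point (between the pads) lies env.hold_point_z behind it (env.hold_point_z is the distance from the TCP to the grasp point, in m); z points along the fingers, y is the line along which they close (so a half turn about z gives the same grasp; the last joint's range is limited). The gripper opens to 88 mm and grips with 3 to 60 N. Pads are 18 mm wide; open, the fingers measure 123 mm over their backs; the gripper's body (75 mm by 187 mm) begins 45 mm behind the grasp point.
Start: joints at [1.215, 0.689, -0.195, 1.565, 0.157, 0.902, -0.215], TCP at [0.238, -0.578, 0.239] pointing down, gripper open.
Joint ranges: [-3.01, 3.01], [-0.46, 2.08], [-1.47, 1.51], [0.13, 2.56], [-1, 4.14], [0.04, 2.09], [-2.66, 2.66]. Speed limits (rad/s): [2.57, 2.57, 3.14, 3.14, 3.14, 3.14, 3.14].

## Interface

Orientations are given as a unit quaternion [w, x, y, z].
In Python, from workcell import env gives the robot as it stands.
- The arm moves only by the shell command python3 -m jog 'ROWS' [OPENING] [FORCE]. ROWS is a JSON object of lists of equal length, an entry for each row: "delta_pos": the shift along the world's x, y, z as a fraction of full scale, a list of three; "delta_rot": the turn, a rotation vector about the world's x, y, z as a fraction of full scale, a list of three. A call has 1 to 12 rows; each row is the pose to reach, as a shift and turn from the pose commanded when the call began; what a row does not reach only later rows make up. Full scale, the value 1, is 200 mm for a shift and pi/2 rad for a turn. A row lasts 1/12 s, in which the tool goes at most 41.7 mm and 7.16 degrees, less where a joint would pass 70% of its speed; a pose out of reach is approached as far as the arm can. A call with a number of a shift or a turn outside -1 to 1 is refused whole. A call with a gripper value outside its range is refused whole. OPENING is the closure, from -1 (fully open) to 1 (shut), set as the call begins (- or left out, the last holds). The fingers move at their own pace and stop on an object; FORCE is the grip in N (left out, the last holds). Time passes only in rows, so rows that repeat a pose let the fingers close. It gives the time, the measured TCP pose, the force, the opening and the grip force at its end, in the units of the state.
- env.observe(): the state, without advancing time (a new reading comes with each control period).
- env.snapshot(name): name is "scene" or "top" or "wrist"; returns (picture, depth): 480x640x3 uint8, red, green, blue; 480x640 float32, m along the optical axis (not along the pixel's ray), 0 where there is no reading.
- env.calibration(name): a dict with "intrinsics" (3x3 intrinsics, pixels), "rvec" (rotation vector, rad) and "tvec" (3), from world to camera coordinates, as OpenCV has them. Camera axes: x right, y down, z forward; pixel columns grow to the right and rows downward; lengths in m; the calibration is good to about 2 mm. A picture is of the moment at which its call begins: read the wrist's pose just before it. calibration takes no time and is no camera call; for the wrist camera it gives the pose at the moment of the call.
- env.sign_off(): hands the job in; it is judged then, once.
Trained networks look in the newest picture that a camera, given by its name, has taken for a name from the list of things; names that differ only in an ending like _2 or _b are one class to them, and where a whole thing is asked for, a point or a joint stands for the part that bears it (a point fixed in the world has none). Each returns a list of dicts, best first, with "score" (0 to 1); they miss things now and then, are a little off and sometimes report something else, mostly with a low value. They report only what shows in the picture. A call takes as long as a camera call. They do not tell look-alikes from the thing itself.
- env.cut_out(camera, query): "mask" (480x640 bool, what is visible of it) and "rect" ([left, top, right, bottom] in pixels, round what is visible of it).
The state is a dict: "time_s": time; "qpos": joint angles; "joint_velocities": joint speeds; "joint_efforts": joint torques, N m; "tcp_pos": TCP position; "ee_rot": TCP orientation; "wrist_force": force on the tool from outside, world axes, zero at the start; "ft_torque": the same for the moment, N m; "finger_gap": finger opening in m; "gripper_force": force on a finger pad.
Only numpy, scipy, OpenCV 4.12 (cv2) and the standard library are available. Lean on these libraries where they do the work, as an engineer would, in place of code of your own. Each camera call takes 0.05 s, during which the arm holds its last target. There are 200 camera calls.

## Working session

There is one attempt and no reset: what is moved stays moved. The work goes in short steps, Python scripts to look and compute and a shell command to move; the robot and the scene stay as the last step left them, time stands still between calls to the robot, and variables do not carry over. Pictures are saved under pics/ and viewed, at most 14 in all, crops included, and the job is handed in when it is done.

```bash
mkdir -p pics; ls; cat > h.py <<'E'
import numpy as np, cv2
from workcell import env
def cam(n):
    c=env.calibration(n); R=cv2.Rodrigues(np.array(c["rvec"],float))[0]
    return np.array(c["intrinsics"]),R,np.array(c["tvec"],float).ravel()
def cloud(n,depth,c=None):
    K,R,t=c or cam(n); v,u=np.mgrid[:480,:640]
    p=np.stack([(u-K[0,2])/K[0,0]*depth,(v-K[1,2])/K[1,1]*depth,depth],-1)
    return (p-t)@R
def save(p,name): cv2.imwrite("pics/"+name,cv2.cvtColor(p,cv2.COLOR_RGB2BGR))
E
python3 - <<'E'
from h import *
print(env.hold_point_z, env.observe())
p,d=env.snapshot("top"); save(p,"top.png"); np.savez("top.npz",p=p,d=d)
W=cloud("top",d)
for q in ["storage_board","side_mat","scale","blue_wax","green_wax","solder_spool","spirit_lamp","casting_flask"]:
    for r in env.cut_out("top",q):
        m=r["mask"]&(d>0)
        print(q,round(r["score"],2),np.round(r["rect"]),np.round(np.median(W[m],0),3) if m.any() else None,np.round(W[m].min(0),3),np.round(W[m].max(0),3))
E
```

```text
pics
0.0187 {'time_s': 0.0, 'qpos': array([ 1.21478158,  0.68997703, -0.19453483,  1.5663379 ,  0.15728524,
        0.90249025, -0.21510631]), 'joint_velocities': array([ 0.00088601,  0.0004415 , -0.00035609, -0.00020655, -0.0004042 ,
       -0.00048659, -0.00116815]), 'joint_efforts': array([ 3.45902317e-04, -5.27555180e+01, -1.26678117e+00, -1.53426290e+01,
       -5.26854373e-02,  6.60882986e-03,  1.52111311e-04]), 'tcp_pos': array([ 0.23724013, -0.57754334,  0.23791653]), 'ee_rot': array([-8.81509874e-04,  9.81057044e-01,  1.93716925e-01, -2.28615082e-04]), 'wrist_force': array([-0.19182637, -0.13110838,  0.37862772]), 'ft_torque': array([-0.02735805, -0.03724203, -0.02084267]), 'gripper_force': 0.0, 'finger_gap': 0.0881271355547743}
storage_board 0.55 [266. 143. 446. 208.] [0.626 0.027 0.012] [ 0.59  -0.153 -0.007] [0.707 0.181 0.071]
storage_board 0.29 [404. 145. 447. 185.] [ 0.653 -0.105  0.059] [ 0.622 -0.151  0.006] [ 0.699 -0.075  0.07 ]
side_mat 0.63 [193. 240. 308. 306.] [0.47  0.219 0.003] [ 0.415  0.111 -0.005] [0.526 0.325 0.01 ]
scale 0.89 [384. 237. 438. 302.] [ 0.46
[... 278 characters left out ...]
63 [186. 118. 225. 157.] [0.711 0.289 0.034] [ 0.679  0.26  -0.005] [0.749 0.32  0.042]
blue_wax 0.4 [382. 236. 439. 300.] [ 0.467 -0.077  0.025] [ 0.408 -0.133  0.007] [ 0.528 -0.026  0.033]
green_wax 0.85 [308. 164. 339. 184.] [0.646 0.075 0.032] [0.631 0.049 0.014] [0.664 0.099 0.038]
green_wax 0.59 [265. 143. 446. 207.] [0.626 0.021 0.012] [ 0.589 -0.154 -0.006] [0.709 0.179 0.073]
solder_spool 0.81 [404. 146. 445. 183.] [ 0.652 -0.105  0.06 ] [ 0.622 -0.138  0.009] [ 0.697 -0.075  0.07 ]
spirit_lamp 0.84 [341. 150. 374. 189.] [0.642 0.016 0.061] [ 0.615 -0.018  0.018] [0.681 0.046 0.091]
casting_flask 0.72 [275. 157. 309. 190.] [0.639 0.132 0.069] [0.613 0.102 0.016] [0.672 0.16  0.077]
```

View pics/top.png

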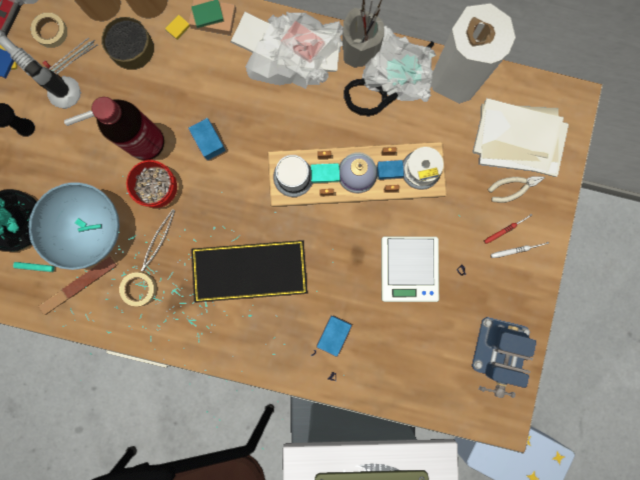

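The picture shows the board at about (357,175). From left to right it holds the flask (293,175), green block (325,172), lamp (358,172), blue block (390,170) and spool (425,166). The mat is at (249,270) and the scale at (411,269).

Blue look-alikes: the bay block (390,170), a larger one at (334,336) and a larger one at (207,138). I choose the bay block, so its neighbours are the lamp and the spool.

```bash
python3 - <<'E'
from h import *
z=np.load("top.npz"); p,d=z["p"],z["d"]
save(cv2.resize(p[130:220,255:455],None,fx=4,fy=4,interpolation=cv2.INTER_CUBIC),"crop1.png")
W=cloud("top",d); print(np.linalg.inv(cam("top")[1])@np.array([0,0,1]), -cam("top")[1].T@cam("top")[2])
def circ(q,zlo,zhi,nm):
    m=env.cut_out("top",q)[0]["mask"]&(d>0)&(W[...,2]>zlo)&(W[...,2]<zhi)
    P=W[m][:,:2].astype(np.float32); (c,r)=cv2.minEnclosingCircle(P); print(nm,np.round(c,4),round(r,4),"mean",P.mean(0).round(4),len(P), "z",np.median(W[m][:,2]).round(4))
circ("solder_spool",.055,.068,"spool"); circ("spirit_lamp",.078,.1,"cap"); circ("spirit_lamp",.03,.07,"lampbody"); circ("casting_flask",.065,.08,"flask")
def rect(q,zlo,zhi,i=0):
    m=env.cut_out("top",q)[i]["mask"]&(d>0)&(W[...,2]>zlo)&(W[...,2]<zhi)
    print(q,cv2.minAreaRect(W[m][:,:2].astype(np.float32)),W[m].mean(0).round(4))
rect("blue_wax",.03,.05);rect("green_wax",.025,.045);rect("side_mat",-.005,.012);rect("scale",.021,.04);rect("scale",.012,.04)
rect("storage_board",.008,.016)
E
```

```text
[ 0.08764075 -0.02617094 -0.99580831] [0.43145988 0.08378545 1.12007195]
spool [ 0.6527 -0.1052] 0.0347 mean [ 0.6545 -0.1069] 903 z 0.0604
cap [0.6483 0.0101] 0.0093 mean [0.6479 0.0137] 40 z 0.0829
lampbody [0.6482 0.014 ] 0.033 mean [0.6429 0.0157] 814 z 0.0591
flask [0.6433 0.1329] 0.0292 mean [0.6428 0.133 ] 811 z 0.0697
blue_wax ((0.651806116104126, -0.046520233154296875), (0.031174911186099052, 0.04553264006972313), 2.7798972129821777) [ 0.6508 -0.0461  0.0378]
green_wax ((0.6471837759017944, 0.07432882487773895), (0.03228301554918289, 0.05008528381586075), 1.8358110189437866) [0.6467 0.0743 0.0318]
side_mat ((0.4698595702648163, 0.21800068020820618), (0.10175769776105881, 0.21380172669887543), 3.1673712730407715) [0.4701 0.2181 0.0028]
scale ((0.46825534105300903, -0.07807425409555435), (0.09983185678720474, 0.11741641163825989), 88.06122589111328) [ 0.4766 -0.0795  0.0271]
scale ((0.46791505813598633, -0.0796961784362793), (0.10562937706708908, 0.11830169707536697), 89.08016204833984) [ 0.4674 -0.0784  0.024 ]
storage_board ((0.6485504508018494, 0.013577058911323547), (0.10465222597122192, 0.3297114670276642), 2.516252040863037) [0.6412 0.0201 0.0118]
```

View pics/crop1.png

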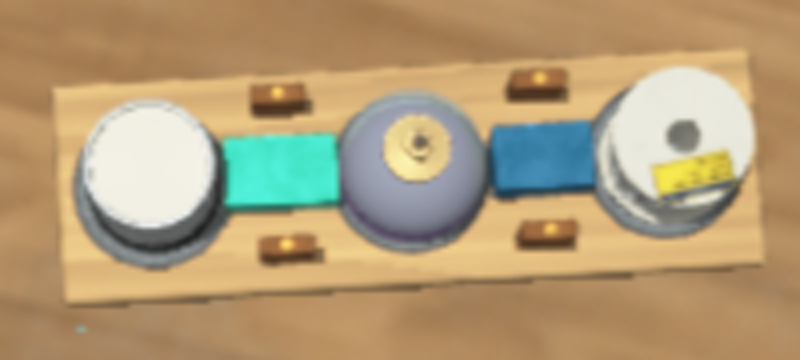

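Blue block check: the bay block at crop (543,157), with the lamp (412,170) and the spool (680,150) as its neighbours, is the smallest blue one. Next I move above the spool.

```bash
python3 -m jog '{"delta_pos":[[0.14,0.16,0],[0.28,0.31,0],[0.42,0.47,0],[0.56,0.63,0],[0.695,0.785,0],[0.695,0.785,0]],"delta_rot":[[0,0,0.05],[0,0,0.1],[0,0,0.16],[0,0,0.21],[0,0,0.26],[0,0,0.26]]}' -1 20
python3 -m jog '{"delta_pos":[[0.14,0.16,0],[0.28,0.31,0],[0.42,0.47,0],[0.56,0.63,0],[0.695,0.785,0],[0.695,0.785,0]],"delta_rot":[[0,0,0.05],[0,0,0.1],[0,0,0.16],[0,0,0.21],[0,0,0.26],[0,0,0.26]]}'
python3 -m jog '{"delta_pos":[[0.14,0.16,0],[0.28,0.31,0],[0.42,0.47,0],[0.56,0.63,0],[0.695,0.785,0],[0.695,0.785,0],[0.695,0.785,0]],"delta_rot":[[0,0,0.05],[0,0,0.1],[0,0,0.16],[0,0,0.21],[0,0,0.26],[0,0,0.26],[0,0,0.26]]}'
cat >> h.py <<'E'
from scipy.spatial.transform import Rotation as Ro
def state():
    o=env.observe(); R=Ro.from_quat(np.roll(o["ee_rot"],-1)).as_matrix()
    print("t",round(o["time_s"],2),"tcp",o["tcp_pos"].round(4),"yaxis deg",np.degrees(np.arctan2(R[1,1],R[0,1])).round(2),"z",R[:,2].round(3),"gap",round(o["finger_gap"],4),"q7",o["qpos"][6].round(2),"F",o["wrist_force"].round(1),round(o["gripper_force"],1))
E
python3 - <<'E'
from h import *
state(); c=cam("wrist"); p,d=env.snapshot("wrist"); save(p,"w1.png"); np.savez("w1.npz",p=p,d=d)
W=cloud("wrist",d,c)
for q in ["solder_spool","spirit_lamp","blue_wax","scale"]:
    for r in env.cut_out("wrist",q)[:2]:
        m=r["mask"]&(d>0); print(q,r["score"],r["rect"],W[m].min(0).round(3),W[m].max(0).round(3))
        for lo,hi in ((.056,.066),(.068,.084),(.034,.042)):
            k=m&(W[...,2]>lo)&(W[...,2]<hi)
            if k.sum()>50: P=W[k][:,:2].astype(np.float32); print(lo,cv2.minEnclosingCircle(P),cv2.minAreaRect(P))
E
```

```text
time_s: 1.45
tcp_pos: [0.3843, -0.4126, 0.2394]
ee_rot: [-0.001, 0.918, 0.396, 0.004]
wrist_force: [1.2, 0.2, 0.1]
finger_gap: 0.0882
gripper_force: 0.0
time_s: 1.95
tcp_pos: [0.5224, -0.2545, 0.2396]
ee_rot: [-0.001, 0.819, 0.574, 0.005]
wrist_force: [1.4, 1.8, -0.6]
finger_gap: 0.0882
gripper_force: 0.0
time_s: 2.53
tcp_pos: [0.6558, -0.1036, 0.2384]
ee_rot: [-0.001, 0.69, 0.724, 0.001]
wrist_force: [0.7, -0.5, -0.8]
finger_gap: 0.0879
gripper_force: 0.0
t 2.53 tcp [ 0.6558 -0.1036  0.2384] yaxis deg 2.78 z [ 0.001  0.002 -1.   ] gap 0.0879 q7 -0.18 F [ 0.7 -0.5 -0.8] 0.0
spirit_lamp 0.71 [276.3, 7.8, 364.0, 103.5] [ 0.616 -0.021  0.012] [0.685 0.049 0.093]
0.056 ((0.6483885049819946, 0.012361251749098301), 0.029701407998800278) ((0.6485127210617065, 0.012040555477142334), (0.05780363827943802, 0.057944390922784805), 2.499691963195801)
0.068 ((0.6485587358474731, 0.012082110159099102), 0.01733468286693096) ((0.6480396389961243, 0.01188938319683075), (0.032880812883377075, 0.03264104202389717), 52.26816940307617)
blue_wax 0.9 [299.6, 110.5, 334.3, 168.3] [ 0.636 -0.071  0.036] [ 0.667 -0.025  0.042]
0.034 ((0.6516528129577637, -0.048014506697654724), 0.02661353163421154) ((0.6514466404914856, -0.04815563187003136), (0.029732581228017807, 0.04521719366312027), 3.4033825397491455)
blue_wax 0.73 [297.5, 0.0, 339.9, 12.8] [0.632 0.043 0.029] [0.664 0.054 0.05 ]
0.034 ((0.6477333307266235, 0.04946886748075485), 0.01523407269269228) ((0.6477335095405579, 0.049800481647253036), (0.030197711661458015, 0.0068564629182219505), 1.0409010648727417)
scale 0.96 [29.1, 99.0, 179.3, 228.3] [ 0.396 -0.135  0.001] [ 0.529 -0.028  0.033]
```

View pics/w1.png

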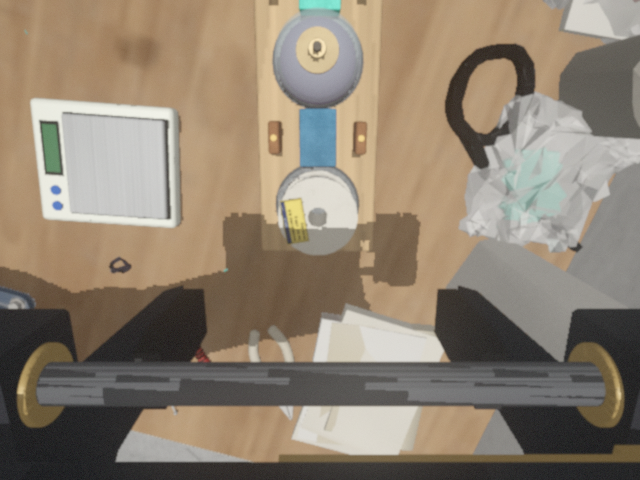

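The wrist picture shows the lamp (318,58), blue block (318,138), spool (318,211) and scale (107,163). I still need the spool flange circle and the pan.

```bash
python3 - <<'E'
from h import *
z=np.load("w1.npz"); p,d=z["p"],z["d"]; W=cloud("wrist",d)
v,u=np.mgrid[:480,:640]
k=(abs(W[...,2]-.061)<.004)&(u>270)&(u<365)&(v>160)&(v<262)
P=W[k][:,:2].astype(np.float32); print("spool",cv2.minEnclosingCircle(P),P.mean(0),k.sum())
hsv=cv2.cvtColor(p,cv2.COLOR_RGB2HSV)
k=(u>62)&(u<172)&(v>108)&(v<222)&(d>0)&(p.max(-1)<205)&(hsv[...,1]<40)
k=cv2.morphologyEx(k.astype(np.uint8),cv2.MORPH_OPEN,np.ones((5,5)))>0
print("pan",cv2.minAreaRect(W[k][:,:2].astype(np.float32)),W[k].mean(0))
k=(u>25)&(u<185)&(v>95)&(v<232)&(W[...,2]>.013)
print("scale",cv2.minAreaRect(W[k][:,:2].astype(np.float32)))
E
```

```text
spool ((0.64998459815979, -0.11380185186862946), 0.03425891324877739) [ 0.65187204 -0.1145949 ] 4598
pan ((0.47914382815361023, -0.08719778805971146), (0.0861651599407196, 0.086492158472538), 88.1579360961914) [ 0.47757989 -0.08634134  0.02941585]
scale ((0.5279214978218079, -0.08889321237802505), (0.1053163930773735, 0.2443264275789261), 88.45669555664062)
```

```bash
python3 - <<'E'
from h import *
state(); c=cam("wrist"); p,d=env.snapshot("wrist"); W=cloud("wrist",d,c); np.savez("w2.npz",p=p,d=d,W=W); state()
v,u=np.mgrid[:480,:640]
k=(abs(W[...,2]-.061)<.004)&(u>260)&(u<375)&(v>160)&(v<275)
P=W[k][:,:2].astype(np.float32); print("spool",cv2.minEnclosingCircle(P),P.mean(0),k.sum())
for q in ["spirit_lamp","blue_wax","scale"]:
    m=env.cut_out("wrist",q)[0]["mask"]&(d>0)
    for lo,hi in ((.015,.034),(.026,.034),(.034,.042),(.056,.066),(.068,.084)):
        k=m&(W[...,2]>lo)&(W[...,2]<hi)
        if k.sum()>50: P=W[k][:,:2].astype(np.float32); print(q,lo,cv2.minEnclosingCircle(P),cv2.minAreaRect(P))
E
```

```text
t 2.78 tcp [ 0.6536 -0.1096  0.2387] yaxis deg 2.34 z [-0.001 -0.002 -1.   ] gap 0.0876 q7 -0.18 F [ 0.3 -1.1  0.1] 0.0
t 2.83 tcp [ 0.6538 -0.1093  0.2389] yaxis deg 2.37 z [-0.    -0.001 -1.   ] gap 0.0881 q7 -0.18 F [-0.4  0.4  0.2] 0.0
spool ((0.6523922681808472, -0.10718542337417603), 0.03430044278502464) [ 0.6543089  -0.10787368] 4672
spirit_lamp 0.015 ((0.6481564044952393, 0.013701748102903366), 0.03534877672791481) ((0.6482502222061157, 0.012699466198682785), (0.05236324295401573, 0.0678342655301094), 2.7097959518432617)
spirit_lamp 0.056 ((0.6487041115760803, 0.012083576992154121), 0.029697131365537643) ((0.6485227942466736, 0.01197076216340065), (0.057998571544885635, 0.05767815560102463), 71.42656707763672)
spirit_lamp 0.068 ((0.648720920085907, 0.01200899388641119), 0.017565710470080376) ((0.6488314867019653, 0.01233094185590744), (0.03311949968338013, 0.0330946147441864), 63.223697662353516)
blue_wax 0.034 ((0.651275098323822, -0.04840639978647232), 0.026693161576986313) ((0.6514201164245605, -0.048195842653512955), (0.029945340007543564, 0.04547618702054024), 2.874276876449585)
scale 0.015 ((0.46847671270370483, -0.08137770742177963), 0.07737455517053604) ((0.4683966040611267, -0.08183819055557251), (0.10536577552556992, 0.12033068388700485), 88.7268295288086)
scale 0.026 ((0.48138225078582764, -0.08187784999608994), 0.058408819139003754) ((0.48140233755111694, -0.08189667761325836), (0.08480873703956604, 0.0859718918800354), 88.26850891113281)
```

```bash
python3 -m jog '{"delta_pos":[[0,0.01,-0.1],[0,0.01,-0.2],[0,0.01,-0.3],[0,0.01,-0.4],[0,0.01,-0.5],[0,0.01,-0.6],[0,0.01,-0.7],[0,0.01,-0.8],[0,0.01,-0.88],[0,0.01,-0.95],[0,0.01,-0.99],[0,0.01,-0.99]],"delta_rot":[[0,0,0],[0,0,0],[0,0,0],[0,0,0],[0,0,0],[0,0,0],[0,0,0],[0,0,0],[0,0,0],[0,0,0],[0,0,0],[0,0,0]]}' -1 25
python3 -m jog '{"delta_pos":[[0,0,0],[0,0,0],[0,0,0],[0,0,0],[0,0,0],[0,0,0],[0,0,0],[0,0,0]],"delta_rot":[[0,0,0],[0,0,0],[0,0,0],[0,0,0],[0,0,0],[0,0,0],[0,0,0],[0,0,0]]}' 1 25
python3 -c "from h import *;state()"
```

```text
time_s: 3.98
tcp_pos: [0.6534, -0.1053, 0.039]
ee_rot: [-0.001, 0.691, 0.723, -0.001]
wrist_force: [-0.6, 0.3, 0.2]
finger_gap: 0.0879
gripper_force: 0.0
time_s: 4.65
tcp_pos: [0.6549, -0.1052, 0.0415]
ee_rot: [0.0, 0.691, 0.723, 0.0]
wrist_force: [-1.2, -0.8, 6.5]
finger_gap: 0.0602
gripper_force: 25.9
t 4.65 tcp [ 0.6549 -0.1052  0.0415] yaxis deg 2.52 z [ 0.001 -0.    -1.   ] gap 0.0602 q7 -0.3 F [-1.2 -0.8  6.5] 25.9
```

```bash
python3 -m jog '{"delta_pos":[[0,0,0.02],[0,0,0.05],[0,0,0.08],[0,0,0.1],[0,0,0.1],[0,0,0.1]],"delta_rot":[[0,0,0],[0,0,0],[0,0,0],[0,0,0],[0,0,0],[0,0,0]]}'
python3 - <<'E'
from h import *
state(); p,d=env.snapshot("scene"); save(p,"s1.png")
E
```

```text
time_s: 5.15
tcp_pos: [0.6547, -0.1052, 0.0611]
ee_rot: [0.0, 0.691, 0.723, 0.0]
wrist_force: [0.4, -0.1, -3.3]
finger_gap: 0.0601
gripper_force: 26.7
t 5.15 tcp [ 0.6547 -0.1052  0.0611] yaxis deg 2.53 z [ 0.001  0.    -1.   ] gap 0.0601 q7 -0.29 F [ 0.4 -0.1 -3.3] 26.7
```

View pics/s1.png

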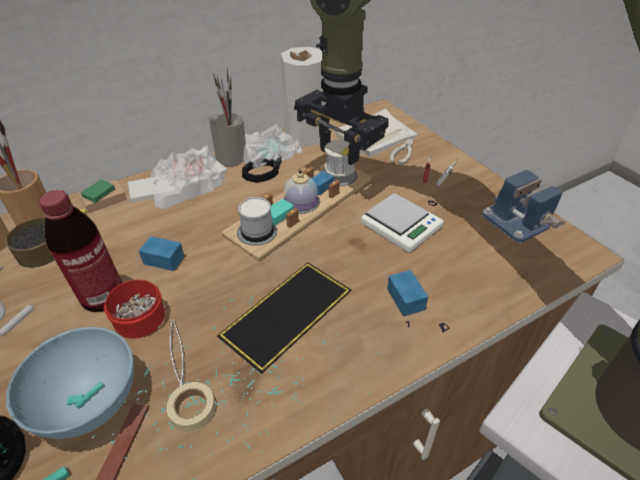

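The scene picture shows the spool held upright at (342,163), with the lamp (301,190) and blue block (322,180) undisturbed. Next I carry the spool to the far half of the mat.

```bash
python3 -m jog '{"delta_pos":[[0,0,0.15],[0,0,0.3],[0,0,0.45],[0,0,0.55],[-0.04,0.08,0.55],[-0.1,0.2,0.55],[-0.17,0.34,0.55],[-0.24,0.48,0.55],[-0.31,0.62,0.55],[-0.38,0.76,0.55],[-0.45,0.9,0.55],[-0.47,0.94,0.55]],"delta_rot":[[0,0,0],[0,0,0],[0,0,0],[0,0,0],[0,0,0],[0,0,0],[0,0,0],[0,0,0],[0,0,0],[0,0,0],[0,0,0],[0,0,0]]}'
python3 -m jog '{"delta_pos":[[-0.06,0.12,0],[-0.12,0.24,0],[-0.18,0.36,0],[-0.24,0.48,0],[-0.3,0.6,0],[-0.36,0.72,0],[-0.42,0.84,0],[-0.46,0.91,0],[-0.47,0.92,0],[-0.47,0.92,0],[-0.47,0.92,0]],"delta_rot":[[0,0,0],[0,0,0],[0,0,0],[0,0,0],[0,0,0],[0,0,0],[0,0,0],[0,0,0],[0,0,0],[0,0,0],[0,0,0]]}'
python3 -c "from h import *;state()"
```

```text
time_s: 6.2
tcp_pos: [0.5576, 0.0893, 0.171]
ee_rot: [-0.002, 0.688, 0.725, 0.001]
wrist_force: [-0.3, 0.7, -2.3]
finger_gap: 0.0605
gripper_force: 26.9
time_s: 7.12
tcp_pos: [0.4672, 0.2652, 0.1705]
ee_rot: [0.001, 0.692, 0.722, -0.001]
wrist_force: [-0.3, -0.4, -1.5]
finger_gap: 0.0599
gripper_force: 26.8
t 7.12 tcp [0.4672 0.2652 0.1705] yaxis deg 2.46 z [ 0.    -0.002 -1.   ] gap 0.0599 q7 -0.95 F [-0.3 -0.4 -1.5] 26.8
```

```bash
python3 -m jog '{"delta_pos":[[0,0,-0.1],[0,0,-0.2],[0,0,-0.3],[0,0,-0.4],[0,0,-0.5],[0,0,-0.58],[0,0,-0.63],[0,0,-0.66],[0,0,-0.68],[0,0,-0.685],[0,0,-0.685]],"delta_rot":[[0,0,0],[0,0,0],[0,0,0],[0,0,0],[0,0,0],[0,0,0],[0,0,0],[0,0,0],[0,0,0],[0,0,0],[0,0,0]]}'
python3 -c "from h import *;state()"
```

```text
time_s: 8.03
tcp_pos: [0.467, 0.2668, 0.0341]
ee_rot: [0.0, 0.691, 0.722, 0.0]
wrist_force: [0.4, -1.1, -1.2]
finger_gap: 0.0605
gripper_force: 26.8
t 8.03 tcp [0.467  0.2668 0.0341] yaxis deg 2.51 z [ 0.001  0.    -1.   ] gap 0.0605 q7 -1.07 F [ 0.4 -1.1 -1.2] 26.8
```

```bash
python3 -m jog '{"delta_pos":[[0,0,-0.005],[0,0,-0.008],[0,0,-0.008],[0,0,-0.008]],"delta_rot":[[0,0,0],[0,0,0],[0,0,0],[0,0,0]]}'
python3 -m jog '{"delta_pos":[[0,0,0],[0,0,0],[0,0,0],[0,0,0],[0,0,0],[0,0,0]],"delta_rot":[[0,0,0],[0,0,0],[0,0,0],[0,0,0],[0,0,0],[0,0,0]]}' -1
python3 -m jog '{"delta_pos":[[0,0,0.05],[0,0,0.15],[0,0,0.3],[0,0,0.45],[0,0,0.6],[0,0,0.75],[0,0,0.9],[0,0,0.95],[0,0,0.95],[0,0,0.95]],"delta_rot":[[0,0,0],[0,0,0],[0,0,0],[0,0,0],[0,0,0],[0,0,0],[0,0,0],[0,0,0],[0,0,0],[0,0,0]]}'
python3 - <<'E'
from h import *
state(); p,d=env.snapshot("scene"); save(p[120:400,180:460],"s2.png")
E
```

```text
time_s: 8.37
tcp_pos: [0.4668, 0.267, 0.0325]
ee_rot: [0.0, 0.691, 0.723, 0.0]
wrist_force: [1.0, -0.3, -1.2]
finger_gap: 0.0602
gripper_force: 26.8
time_s: 8.87
tcp_pos: [0.4666, 0.2669, 0.0322]
ee_rot: [0.0, 0.691, 0.723, 0.0]
wrist_force: [0.1, 0.2, 0.6]
finger_gap: 0.088
gripper_force: 0.0
time_s: 9.7
tcp_pos: [0.4664, 0.2665, 0.2222]
ee_rot: [0.0, 0.691, 0.723, 0.0]
wrist_force: [-0.0, -0.7, -0.5]
finger_gap: 0.0881
gripper_force: 0.0
t 9.7 tcp [0.4664 0.2665 0.2222] yaxis deg 2.53 z [ 0. -0. -1.] gap 0.0881 q7 -0.91 F [-0.  -0.7 -0.5] 0.0
```

View pics/s2.png

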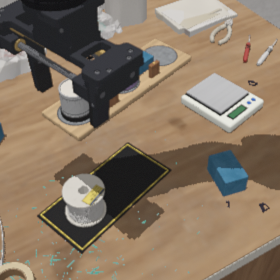

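The crop shows the spool standing upright on the mat at (85,200). Next is the lamp.

```bash
python3 -m jog '{"delta_pos":[[0.09,-0.13,0],[0.18,-0.26,0],[0.27,-0.39,0],[0.36,-0.52,0],[0.455,-0.635,0]],"delta_rot":[[0,0,0],[0,0,0],[0,0,0],[0,0,0],[0,0,0]]}'
python3 -m jog '{"delta_pos":[[0.09,-0.13,0],[0.18,-0.26,0],[0.27,-0.39,0],[0.36,-0.52,0],[0.43,-0.6,0],[0.455,-0.635,0],[0.455,-0.635,0],[0.455,-0.635,0],[0.455,-0.635,0]],"delta_rot":[[0,0,0],[0,0,0],[0,0,0],[0,0,0],[0,0,0],[0,0,0],[0,0,0],[0,0,0],[0,0,0]]}'
python3 -c "from h import *;state()"
```

```text
time_s: 10.17
tcp_pos: [0.5568, 0.1373, 0.2198]
ee_rot: [-0.001, 0.691, 0.723, -0.002]
wrist_force: [-0.3, 0.9, 0.6]
finger_gap: 0.088
gripper_force: 0.0
time_s: 10.92
tcp_pos: [0.6471, 0.0155, 0.2215]
ee_rot: [-0.001, 0.69, 0.724, -0.0]
wrist_force: [0.1, 0.6, 0.6]
finger_gap: 0.088
gripper_force: 0.0
t 10.92 tcp [0.6471 0.0155 0.2215] yaxis deg 2.73 z [-0.002  0.001 -1.   ] gap 0.088 q7 -0.37 F [0.1 0.6 0.6] 0.0
```

```bash
python3 -m jog '{"delta_pos":[[0,0,0],[0,0,-0.1],[0,0,-0.2],[0,0,-0.3],[0,0,-0.4],[0,0,-0.5],[0,0,-0.6],[0,0,-0.68],[0,0,-0.74],[0,0,-0.77],[0,0,-0.77],[0,0,-0.77]],"delta_rot":[[0,0,0],[0,0,0],[0,0,0],[0,0,0],[0,0,0],[0,0,0],[0,0,0],[0,0,0],[0,0,0],[0,0,0],[0,0,0],[0,0,0]]}' -1 20
python3 - <<'E'
from h import *
state(); p,d=env.snapshot("scene"); save(cv2.resize(p[100:240,220:400],None,fx=3,fy=3,interpolation=cv2.INTER_CUBIC),"s3.png")
E
```

```text
time_s: 11.92
tcp_pos: [0.6488, 0.0134, 0.0687]
ee_rot: [0.0, 0.691, 0.723, 0.0]
wrist_force: [0.3, 0.4, 0.5]
finger_gap: 0.088
gripper_force: 0.0
t 11.92 tcp [0.6488 0.0134 0.0687] yaxis deg 2.57 z [ 0.001  0.    -1.   ] gap 0.088 q7 -0.46 F [0.3 0.4 0.5] 0.0
```

View pics/s3.png

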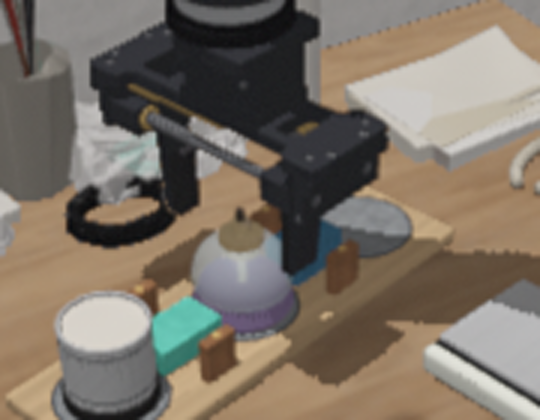

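The crop shows the fingers straddling the lamp's cap at (240,235), above the glass shoulder. I close and do a test lift.

```bash
python3 -m jog '{"delta_pos":[[0,0,0],[0,0,0],[0,0,0],[0,0,0],[0,0,0],[0,0,0],[0,0,0],[0,0,0],[0,0,0],[0,0,0]],"delta_rot":[[0,0,0],[0,0,0],[0,0,0],[0,0,0],[0,0,0],[0,0,0],[0,0,0],[0,0,0],[0,0,0],[0,0,0]]}' 1 30
python3 -c "from h import *;state()"
python3 -m jog '{"delta_pos":[[0,0,0.01],[0,0,0.03],[0,0,0.05],[0,0,0.07],[0,0,0.07],[0,0,0.07]],"delta_rot":[[0,0,0],[0,0,0],[0,0,0],[0,0,0],[0,0,0],[0,0,0]]}'
python3 - <<'E'
from h import *
state(); p,d=env.snapshot("scene"); save(cv2.resize(p[100:240,220:400],None,fx=3,fy=3,interpolation=cv2.INTER_CUBIC),"s4.png")
E
```

```text
time_s: 12.8
tcp_pos: [0.6483, 0.0128, 0.0681]
ee_rot: [-0.0, 0.691, 0.723, -0.0]
wrist_force: [-0.8, 0.0, 0.2]
finger_gap: 0.0275
gripper_force: 30.0
t 12.8 tcp [0.6483 0.0128 0.0681] yaxis deg 2.54 z [-0. -0. -1.] gap 0.0275 q7 -0.46 F [-0.8  0.   0.2] 30.0
time_s: 13.3
tcp_pos: [0.6488, 0.0129, 0.0826]
ee_rot: [0.0, 0.691, 0.723, 0.0]
wrist_force: [-0.2, -0.5, -2.5]
finger_gap: 0.0273
gripper_force: 30.0
t 13.3 tcp [0.6488 0.0129 0.0826] yaxis deg 2.53 z [ 0.001  0.    -1.   ] gap 0.0273 q7 -0.45 F [-0.2 -0.5 -2.5] 30.0
```

View pics/s4.png

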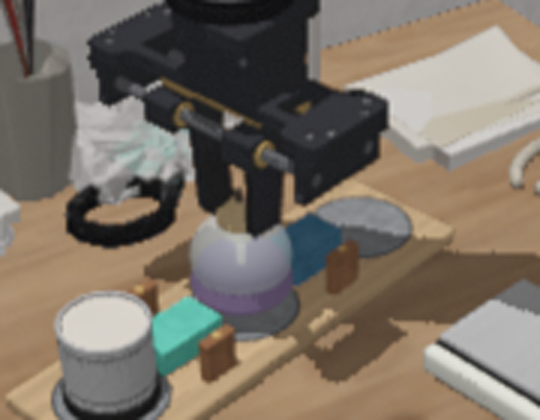

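The lamp hangs upright at (240,270) in the crop. I carry it to the near half of the mat.

```bash
python3 -m jog '{"delta_pos":[[0,0,0.12],[0,0,0.28],[0,0,0.42],[-0.03,0.03,0.5],[-0.12,0.1,0.5],[-0.24,0.21,0.5],[-0.36,0.32,0.5],[-0.48,0.42,0.5],[-0.6,0.53,0.5],[-0.72,0.63,0.5],[-0.82,0.72,0.5],[-0.88,0.77,0.5]],"delta_rot":[[0,0,0],[0,0,0],[0,0,0],[0,0,0],[0,0,0],[0,0,0],[0,0,0],[0,0,0],[0,0,0],[0,0,0],[0,0,0],[0,0,0]]}'
python3 -m jog '{"delta_pos":[[0,0,0],[0,0,0],[0,0,-0.08],[0,0,-0.18],[0,0,-0.28],[0,0,-0.38],[0,0,-0.48],[0,0,-0.55],[0,0,-0.59],[0,0,-0.605],[0,0,-0.605],[0,0,-0.605]],"delta_rot":[[0,0,0],[0,0,0],[0,0,0],[0,0,0],[0,0,0],[0,0,0],[0,0,0],[0,0,0],[0,0,0],[0,0,0],[0,0,0],[0,0,0]]}'
python3 -c "from h import *;state()"
```

```text
time_s: 14.35
tcp_pos: [0.4696, 0.1695, 0.1823]
ee_rot: [-0.001, 0.69, 0.724, -0.0]
wrist_force: [-0.6, 1.1, -1.4]
finger_gap: 0.0275
gripper_force: 30.0
time_s: 15.35
tcp_pos: [0.4734, 0.1667, 0.0616]
ee_rot: [0.0, 0.692, 0.722, 0.001]
wrist_force: [-0.6, -0.2, -0.5]
finger_gap: 0.0274
gripper_force: 30.0
t 15.35 tcp [0.4734 0.1667 0.0616] yaxis deg 2.49 z [ 0.001  0.    -1.   ] gap 0.0274 q7 -0.93 F [-0.6 -0.2 -0.5] 30.0
```

```bash
python3 -m jog '{"delta_pos":[[0,0,-0.005],[0,0,-0.01],[0,0,-0.012],[0,0,-0.012],[0,0,-0.012]],"delta_rot":[[0,0,0],[0,0,0],[0,0,0],[0,0,0],[0,0,0]]}'
python3 -m jog '{"delta_pos":[[0,0,0],[0,0,0],[0,0,0],[0,0,0],[0,0,0],[0,0,0],[0,0,0],[0,0,0]],"delta_rot":[[0,0,0],[0,0,0],[0,0,0],[0,0,0],[0,0,0],[0,0,0],[0,0,0],[0,0,0]]}' -1
python3 -m jog '{"delta_pos":[[0,0,0.05],[0,0,0.15],[0,0,0.3],[0,0,0.45],[0,0,0.6],[0,0,0.75],[0,0,0.75],[0,0,0.75],[0,0,0.75]],"delta_rot":[[0,0,0],[0,0,0],[0,0,0],[0,0,0],[0,0,0],[0,0,0],[0,0,0],[0,0,0],[0,0,0]]}'
python3 - <<'E'
from h import *
state(); p,d=env.snapshot("scene"); save(p[120:400,180:460],"s5.png")
E
```

```text
time_s: 15.77
tcp_pos: [0.4727, 0.167, 0.059]
ee_rot: [0.0, 0.691, 0.723, 0.0]
wrist_force: [-0.5, 0.5, 0.3]
finger_gap: 0.0277
gripper_force: 30.0
time_s: 16.43
tcp_pos: [0.4725, 0.1669, 0.0587]
ee_rot: [0.0, 0.691, 0.723, 0.0]
wrist_force: [0.1, 0.3, 1.2]
finger_gap: 0.0784
gripper_force: 0.0
time_s: 17.18
tcp_pos: [0.4721, 0.1663, 0.2083]
ee_rot: [0.0, 0.691, 0.722, -0.0]
wrist_force: [-0.5, 0.0, 0.3]
finger_gap: 0.0878
gripper_force: 0.0
t 17.18 tcp [0.4721 0.1663 0.2083] yaxis deg 2.52 z [-0.001 -0.001 -1.   ] gap 0.0878 q7 -0.79 F [-0.5  0.   0.3] 0.0
```

View pics/s5.png

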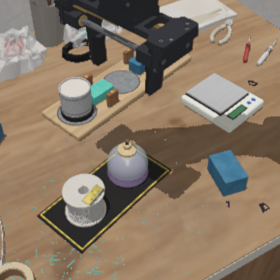

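Both neighbours stand on the mat: spool (85,200) and lamp (128,165) in the crop. Now the blue block, with the gripper turned 90°.

```bash
python3 -m jog '{"delta_pos":[[0.06,-0.07,0],[0.12,-0.14,0],[0.18,-0.21,0],[0.24,-0.28,0],[0.3,-0.35,0],[0.36,-0.42,0],[0.42,-0.49,0],[0.45,-0.535,0]],"delta_rot":[[0,0,0.06],[0,0,0.12],[0,0,0.19],[0,0,0.26],[0,0,0.33],[0,0,0.4],[0,0,0.46],[0,0,0.5]]}'
python3 -m jog '{"delta_pos":[[0.06,-0.07,0],[0.12,-0.14,0],[0.18,-0.21,0],[0.24,-0.28,0],[0.3,-0.35,0],[0.36,-0.42,0],[0.42,-0.49,0],[0.45,-0.535,0],[0.45,-0.535,0],[0.45,-0.535,0],[0.45,-0.535,0],[0.45,-0.535,0]],"delta_rot":[[0,0,0.06],[0,0,0.12],[0,0,0.19],[0,0,0.26],[0,0,0.33],[0,0,0.4],[0,0,0.46],[0,0,0.5],[0,0,0.5],[0,0,0.5],[0,0,0.5],[0,0,0.5]]}'
python3 - <<'E'
from h import *
state(); c=cam("wrist"); p,d=env.snapshot("wrist"); W=cloud("wrist",d,c)
for r in env.cut_out("wrist","blue_wax"):
    m=r["mask"]&(abs(W[...,2]-.038)<.004)
    if m.sum()>50: print(r["score"],r["rect"],cv2.minAreaRect(W[m][:,:2].astype(np.float32)))
env.snapshot("top"); print([ (q,[np.round(x["rect"]) for x in env.cut_out("top",q)[:2]]) for q in ("solder_spool","spirit_lamp")])
E
```

```text
time_s: 17.9
tcp_pos: [0.563, 0.0575, 0.2066]
ee_rot: [-0.001, 0.361, 0.933, -0.001]
wrist_force: [0.6, -0.3, -0.1]
finger_gap: 0.0883
gripper_force: 0.0
time_s: 18.9
tcp_pos: [0.6517, -0.0456, 0.2084]
ee_rot: [-0.001, -0.023, 1.0, 0.0]
wrist_force: [-0.8, -0.1, -0.1]
finger_gap: 0.088
gripper_force: 0.0
t 18.9 tcp [ 0.6517 -0.0456  0.2084] yaxis deg 92.61 z [-0.001  0.001 -1.   ] gap 0.088 q7 1.02 F [-0.8 -0.1 -0.1] 0.0
0.86 [287.5, 191.6, 345.7, 232.0] ((0.6512478590011597, -0.047830380499362946), (0.0300464928150177, 0.04556771740317345), 2.9098896980285645)
[('solder_spool', [array([200., 256., 244., 289.])]), ('spirit_lamp', [array([258., 252., 297., 286.])])]
```

```bash
python3 -m jog '{"delta_pos":[[0,0,-0.1],[0,0,-0.2],[0,0,-0.3],[0,0,-0.4],[0,0,-0.5],[0,0,-0.6],[0,0,-0.7],[0,0,-0.8],[0,0,-0.88],[0,0,-0.94],[0,0,-0.96],[0,0,-0.96]],"delta_rot":[[0,0,0],[0,0,0],[0,0,0],[0,0,0],[0,0,0],[0,0,0],[0,0,0],[0,0,0],[0,0,0],[0,0,0],[0,0,0],[0,0,0]]}' -1 15
python3 -m jog '{"delta_pos":[[0,0,0],[0,0,0],[0,0,0],[0,0,0],[0,0,0],[0,0,0],[0,0,0],[0,0,0],[0,0,0],[0,0,0]],"delta_rot":[[0,0,0],[0,0,0],[0,0,0],[0,0,0],[0,0,0],[0,0,0],[0,0,0],[0,0,0],[0,0,0],[0,0,0]]}' 1 15
python3 -c "from h import *;state()"
```

```text
time_s: 20.15
tcp_pos: [0.6521, -0.0471, 0.0159]
ee_rot: [-0.001, -0.022, 1.0, 0.0]
wrist_force: [-0.6, 0.0, -0.0]
finger_gap: 0.0881
gripper_force: 0.0
time_s: 20.98
tcp_pos: [0.6526, -0.0472, 0.017]
ee_rot: [0.0, -0.022, 1.0, -0.0]
wrist_force: [-0.3, -0.2, 3.3]
finger_gap: 0.0463
gripper_force: 15.0
t 20.98 tcp [ 0.6526 -0.0472  0.017 ] yaxis deg 92.53 z [ 0. -0. -1.] gap 0.0463 q7 0.86 F [-0.3 -0.2  3.3] 15.0
```

```bash
python3 -m jog '{"delta_pos":[[0,0,0.02],[0,0,0.06],[0,0,0.12],[0,0,0.2],[0,0,0.3],[0,0,0.4],[0,0,0.5],[0,0,0.5],[0,0,0.5]],"delta_rot":[[0,0,0],[0,0,0],[0,0,0],[0,0,0],[0,0,0],[0,0,0],[0,0,0],[0,0,0],[0,0,0]]}'
python3 - <<'E'
from h import *
state(); p,d=env.snapshot("scene"); save(cv2.resize(p[60:260,240:460],None,fx=2.5,fy=2.5),"s6.png")
E
```

```text
time_s: 21.73
tcp_pos: [0.6536, -0.0469, 0.119]
ee_rot: [0.002, -0.022, 1.0, 0.0]
wrist_force: [-0.1, 0.5, -0.2]
finger_gap: 0.0463
gripper_force: 15.0
t 21.73 tcp [ 0.6536 -0.0469  0.119 ] yaxis deg 92.53 z [ 0.004  0.    -1.   ] gap 0.0463 q7 0.95 F [-0.1  0.5 -0.2] 15.0
```

View pics/s6.png

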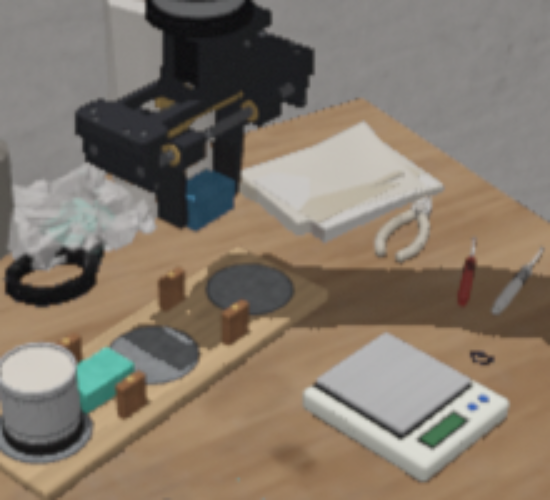

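The blue block is held level at (210,200) and its bay is empty. I carry it to the pan.

```bash
python3 -m jog '{"delta_pos":[[-0.05,-0.01,0],[-0.15,-0.03,0],[-0.27,-0.05,0],[-0.39,-0.08,0],[-0.51,-0.1,0],[-0.63,-0.13,0],[-0.75,-0.15,0],[-0.82,-0.165,0],[-0.855,-0.17,0],[-0.855,-0.17,0],[-0.855,-0.17,0],[-0.855,-0.17,0]],"delta_rot":[[0,0,0],[0,0,0],[0,0,0],[0,0,0],[0,0,0],[0,0,0],[0,0,0],[0,0,0],[0,0,0],[0,0,0],[0,0,0],[0,0,0]]}'
python3 -m jog '{"delta_pos":[[0,0,-0.1],[0,0,-0.2],[0,0,-0.28],[0,0,-0.34],[0,0,-0.38],[0,0,-0.4],[0,0,-0.41],[0,0,-0.415],[0,0,-0.415],[0,0,-0.415]],"delta_rot":[[0,0,0],[0,0,0],[0,0,0],[0,0,0],[0,0,0],[0,0,0],[0,0,0],[0,0,0],[0,0,0],[0,0,0]]}'
python3 -c "from h import *;state()"
```

```text
time_s: 22.78
tcp_pos: [0.483, -0.0806, 0.1167]
ee_rot: [0.001, -0.022, 1.0, 0.0]
wrist_force: [0.7, 0.8, -0.5]
finger_gap: 0.0458
gripper_force: 15.0
time_s: 23.62
tcp_pos: [0.482, -0.081, 0.0341]
ee_rot: [0.0, -0.022, 1.0, 0.0]
wrist_force: [0.2, -0.3, -1.1]
finger_gap: 0.0462
gripper_force: 15.0
t 23.62 tcp [ 0.482  -0.081   0.0341] yaxis deg 92.53 z [ 0.001  0.    -1.   ] gap 0.0462 q7 0.49 F [ 0.2 -0.3 -1.1] 15.0
```

```bash
python3 -m jog '{"delta_pos":[[0,0,-0.003],[0,0,-0.006],[0,0,-0.006],[0,0,-0.006]],"delta_rot":[[0,0,0],[0,0,0],[0,0,0],[0,0,0]]}'
python3 -m jog '{"delta_pos":[[0,0,0],[0,0,0],[0,0,0],[0,0,0],[0,0,0],[0,0,0],[0,0,0],[0,0,0]],"delta_rot":[[0,0,0],[0,0,0],[0,0,0],[0,0,0],[0,0,0],[0,0,0],[0,0,0],[0,0,0]]}' -1
python3 -m jog '{"delta_pos":[[0,0,0.03],[0,0,0.1],[0,0,0.25],[0,0,0.4],[0,0,0.55],[0,0,0.7],[0,0,0.85],[0,0,0.85],[0,0,0.85],[0,0,0.85]],"delta_rot":[[0,0,0],[0,0,0],[0,0,0],[0,0,0],[0,0,0],[0,0,0],[0,0,0],[0,0,0],[0,0,0],[0,0,0]]}'
python3 - <<'E'
from h import *
state(); c=cam("wrist"); p,d=env.snapshot("wrist"); W=cloud("wrist",d,c); save(p,"w5.png")
for r in env.cut_out("wrist","blue_wax"):
    m=r["mask"]&(abs(W[...,2]-.054)<.005)
    if m.sum()>50: print("blue",r["score"],r["rect"],cv2.minAreaRect(W[m][:,:2].astype(np.float32)),W[m][:,2].mean())
for r in env.cut_out("wrist","scale")[:1]:
    m=r["mask"]&(W[...,2]>.012)&(W[...,2]<.034); print("scale",r["rect"],cv2.minAreaRect(W[m][:,:2].astype(np.float32)))
    m=r["mask"]&(W[...,2]>.026)&(W[...,2]<.034); print("pan",cv2.minAreaRect(W[m][:,:2].astype(np.float32)))
E
```

```text
time_s: 23.95
tcp_pos: [0.4818, -0.0812, 0.0329]
ee_rot: [0.0, -0.022, 1.0, -0.0]
wrist_force: [-0.8, -1.3, 3.1]
finger_gap: 0.046
gripper_force: 15.0
time_s: 24.62
tcp_pos: [0.4815, -0.0811, 0.0325]
ee_rot: [-0.0, -0.022, 1.0, 0.0]
wrist_force: [0.8, 0.2, 0.3]
finger_gap: 0.0883
gripper_force: 0.0
time_s: 25.45
tcp_pos: [0.4809, -0.0815, 0.2022]
ee_rot: [-0.0, -0.022, 1.0, -0.0]
wrist_force: [0.5, 1.0, -0.6]
finger_gap: 0.0883
gripper_force: 0.0
t 25.45 tcp [ 0.4809 -0.0815  0.2022] yaxis deg 92.53 z [-0.001 -0.001 -1.   ] gap 0.0883 q7 0.9 F [ 0.5  1.  -0.6] 0.0
blue 0.8 [285.9, 193.5, 352.2, 239.7] ((0.48050108551979065, -0.08173734694719315), (0.03016020357608795, 0.04575077071785927), 2.7805511951446533) 0.05502386650849799
scale [255.1, 113.7, 395.9, 265.7] ((0.4678746163845062, -0.08089737594127655), (0.10522756725549698, 0.12033390253782272), 88.84211730957031)
pan ((0.4807519018650055, -0.0811612457036972), (0.08423673361539841, 0.08440008014440536), 88.6126937866211)
```

View pics/w5.png

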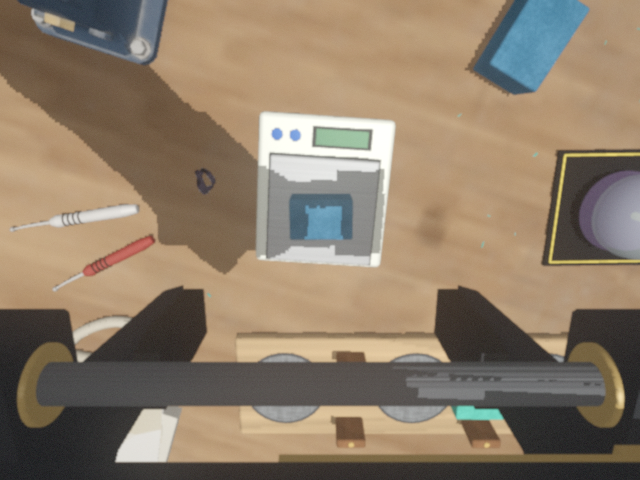

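The picture shows the blue block at (321,216) lying in the middle of the pan, about 1 mm off. Next I bring back the lamp.

```bash
python3 -m jog '{"delta_pos":[[0,0.08,0],[0,0.16,0],[0,0.24,0],[-0.01,0.32,0],[-0.01,0.4,0],[-0.02,0.48,0],[-0.02,0.55,0],[-0.02,0.62,0]],"delta_rot":[[0,0,-0.06],[0,0,-0.12],[0,0,-0.19],[0,0,-0.26],[0,0,-0.33],[0,0,-0.4],[0,0,-0.46],[0,0,-0.5]]}'
python3 -m jog '{"delta_pos":[[0,0.08,0],[0,0.16,0],[0,0.24,0],[-0.01,0.32,0],[-0.01,0.4,0],[-0.02,0.48,0],[-0.02,0.55,0],[-0.02,0.62,0],[-0.02,0.62,0],[-0.02,0.62,0],[-0.02,0.62,0],[-0.02,0.62,0]],"delta_rot":[[0,0,-0.06],[0,0,-0.12],[0,0,-0.19],[0,0,-0.26],[0,0,-0.33],[0,0,-0.4],[0,0,-0.46],[0,0,-0.5],[0,0,-0.5],[0,0,-0.5],[0,0,-0.5],[0,0,-0.5]]}'
python3 - <<'E'
from h import *
state(); c=cam("wrist"); p,d=env.snapshot("wrist"); W=cloud("wrist",d,c)
for r in env.cut_out("wrist","spirit_lamp")[:1]:
    m=r["mask"]&(W[...,2]>.059)&(W[...,2]<.075); print(r["rect"],cv2.minEnclosingCircle(W[m][:,:2].astype(np.float32)))
E
```

```text
time_s: 26.27
tcp_pos: [0.4768, 0.0437, 0.2017]
ee_rot: [-0.001, 0.364, 0.931, -0.001]
wrist_force: [-0.2, 0.1, -0.1]
finger_gap: 0.0882
gripper_force: 0.0
time_s: 27.27
tcp_pos: [0.4734, 0.1654, 0.2021]
ee_rot: [0.0, 0.691, 0.722, -0.001]
wrist_force: [0.4, -0.4, 0.2]
finger_gap: 0.0881
gripper_force: 0.0
t 27.27 tcp [0.4734 0.1654 0.2021] yaxis deg 2.51 z [-0.001 -0.001 -1.   ] gap 0.0881 q7 -0.78 F [ 0.4 -0.4  0.2] 0.0
[275.3, 162.3, 365.5, 249.4] ((0.4729911983013153, 0.1667214334011078), 0.01752198487520218)
```

```bash
python3 -m jog '{"delta_pos":[[0,0.005,-0.1],[0,0.005,-0.2],[0,0.005,-0.3],[0,0.005,-0.4],[0,0.005,-0.5],[0,0.005,-0.58],[0,0.005,-0.65],[0,0.005,-0.69],[0,0.005,-0.715],[0,0.005,-0.715],[0,0.005,-0.715]],"delta_rot":[[0,0,0],[0,0,0],[0,0,0],[0,0,0],[0,0,0],[0,0,0],[0,0,0],[0,0,0],[0,0,0],[0,0,0],[0,0,0]]}' -1 30
python3 -m jog '{"delta_pos":[[0,0,0],[0,0,0],[0,0,0],[0,0,0],[0,0,0],[0,0,0],[0,0,0],[0,0,0],[0,0,0],[0,0,0]],"delta_rot":[[0,0,0],[0,0,0],[0,0,0],[0,0,0],[0,0,0],[0,0,0],[0,0,0],[0,0,0],[0,0,0],[0,0,0]]}' 1 30
python3 -c "from h import *;state()"
```

```text
time_s: 28.28
tcp_pos: [0.4738, 0.1678, 0.0599]
ee_rot: [0.0, 0.691, 0.723, 0.0]
wrist_force: [-0.1, 0.4, 0.4]
finger_gap: 0.0881
gripper_force: 0.0
time_s: 29.12
tcp_pos: [0.4732, 0.1678, 0.0595]
ee_rot: [-0.0, 0.691, 0.723, -0.0]
wrist_force: [-1.0, 0.4, 0.4]
finger_gap: 0.0275
gripper_force: 30.0
t 29.12 tcp [0.4732 0.1678 0.0595] yaxis deg 2.54 z [-0. -0. -1.] gap 0.0275 q7 -0.93 F [-1.   0.4  0.4] 30.0
```

```bash
python3 -m jog '{"delta_pos":[[0,0,0.06],[0,0,0.2],[0,0,0.36],[0,0,0.52],[0.04,-0.03,0.6],[0.14,-0.12,0.6],[0.27,-0.24,0.6],[0.4,-0.35,0.6],[0.53,-0.47,0.6],[0.66,-0.58,0.6],[0.78,-0.69,0.6],[0.875,-0.77,0.6]],"delta_rot":[[0,0,0],[0,0,0],[0,0,0],[0,0,0],[0,0,0],[0,0,0],[0,0,0],[0,0,0],[0,0,0],[0,0,0],[0,0,0],[0,0,0]]}'
python3 -m jog '{"delta_pos":[[0,0,0],[0,0,0],[0,0,0],[0,0,-0.08],[0,0,-0.18],[0,0,-0.28],[0,0,-0.38],[0,0,-0.46],[0,0,-0.51],[0,0,-0.54],[0,0,-0.54],[0,0,-0.54]],"delta_rot":[[0,0,0],[0,0,0],[0,0,0],[0,0,0],[0,0,0],[0,0,0],[0,0,0],[0,0,0],[0,0,0],[0,0,0],[0,0,0],[0,0,0]]}'
python3 -c "from h import *;state()"
```

```text
time_s: 30.12
tcp_pos: [0.6498, 0.0102, 0.1789]
ee_rot: [0.001, 0.692, 0.722, -0.001]
wrist_force: [0.2, 0.3, -1.8]
finger_gap: 0.0276
gripper_force: 30.0
time_s: 31.12
tcp_pos: [0.6484, 0.015, 0.0719]
ee_rot: [-0.0, 0.691, 0.723, 0.0]
wrist_force: [0.2, -0.7, -1.4]
finger_gap: 0.0272
gripper_force: 30.0
t 31.12 tcp [0.6484 0.015  0.0719] yaxis deg 2.6 z [ 0.     0.001 -1.   ] gap 0.0272 q7 -0.47 F [ 0.2 -0.7 -1.4] 30.0
```

```bash
python3 -m jog '{"delta_pos":[[0,-0.005,-0.005],[0,-0.005,-0.01],[0,-0.005,-0.015],[0,-0.005,-0.016],[0,-0.005,-0.016],[0,-0.005,-0.016]],"delta_rot":[[0,0,0],[0,0,0],[0,0,0],[0,0,0],[0,0,0],[0,0,0]]}'
python3 -c "from h import *;state()"
```

```text
time_s: 31.62
tcp_pos: [0.6487, 0.013, 0.0686]
ee_rot: [0.0, 0.691, 0.723, 0.0]
wrist_force: [0.3, 0.3, 0.2]
finger_gap: 0.0277
gripper_force: 30.0
t 31.62 tcp [0.6487 0.013  0.0686] yaxis deg 2.53 z [ 0.  0. -1.] gap 0.0277 q7 -0.47 F [0.3 0.3 0.2] 30.0
```

```bash
python3 -m jog '{"delta_pos":[[0,0,0],[0,0,0],[0,0,0],[0,0,0],[0,0,0],[0,0,0],[0,0,0],[0,0,0]],"delta_rot":[[0,0,0],[0,0,0],[0,0,0],[0,0,0],[0,0,0],[0,0,0],[0,0,0],[0,0,0]]}' -1
python3 -m jog '{"delta_pos":[[0,0,0.05],[0,0,0.15],[0,0,0.3],[0,0,0.45],[0,0,0.6],[0,0,0.75],[-0.09,0.13,0.75],[-0.18,0.26,0.75],[-0.27,0.39,0.75],[-0.36,0.52,0.75],[-0.455,0.635,0.75]],"delta_rot":[[0,0,0],[0,0,0],[0,0,0],[0,0,0],[0,0,0],[0,0,0],[0,0,0],[0,0,0],[0,0,0],[0,0,0],[0,0,0]]}'
python3 -m jog '{"delta_pos":[[-0.09,0.13,0],[-0.18,0.26,0],[-0.27,0.39,0],[-0.36,0.52,0],[-0.43,0.6,0],[-0.455,0.635,0],[-0.455,0.635,0],[-0.455,0.635,0],[-0.455,0.635,0],[-0.455,0.635,0]],"delta_rot":[[0,0,0],[0,0,0],[0,0,0],[0,0,0],[0,0,0],[0,0,0],[0,0,0],[0,0,0],[0,0,0],[0,0,0]]}'
python3 - <<'E'
from h import *
state(); c=cam("wrist"); p,d=env.snapshot("wrist"); W=cloud("wrist",d,c)
for r in env.cut_out("wrist","solder_spool")[:2]:
    m=r["mask"]&(W[...,2]>.046)&(W[...,2]<.06); print(r["rect"],r["score"],cv2.minEnclosingCircle(W[m][:,:2].astype(np.float32)) if m.any() else 0)
E
```

```text
time_s: 32.28
tcp_pos: [0.6486, 0.0129, 0.0683]
ee_rot: [0.0, 0.691, 0.723, 0.0]
wrist_force: [0.4, 0.1, -0.9]
finger_gap: 0.0788
gripper_force: 0.0
time_s: 33.2
tcp_pos: [0.5567, 0.1417, 0.2194]
ee_rot: [0.0, 0.691, 0.723, 0.001]
wrist_force: [0.1, 0.5, 0.0]
finger_gap: 0.0883
gripper_force: 0.0
time_s: 34.03
tcp_pos: [0.4679, 0.2649, 0.2183]
ee_rot: [0.001, 0.693, 0.721, -0.0]
wrist_force: [0.4, -0.2, -0.3]
finger_gap: 0.0879
gripper_force: 0.0
t 34.03 tcp [0.4679 0.2649 0.2183] yaxis deg 2.33 z [ 0.001 -0.001 -1.   ] gap 0.0879 q7 -0.93 F [ 0.4 -0.2 -0.3] 0.0
[279.6, 167.8, 363.0, 254.6] 0.8 ((0.46680405735969543, 0.26355448365211487), 0.03212731331586838)
```

```bash
python3 -m jog '{"delta_pos":[[0,0,-0.1],[0,0,-0.2],[0,0,-0.3],[0,0,-0.4],[0,0,-0.5],[0,0,-0.6],[0,0,-0.7],[0,0,-0.8],[0,0,-0.88],[0,0,-0.92],[0,0,-0.93],[0,0,-0.93]],"delta_rot":[[0,0,0],[0,0,0],[0,0,0],[0,0,0],[0,0,0],[0,0,0],[0,0,0],[0,0,0],[0,0,0],[0,0,0],[0,0,0],[0,0,0]]}' -1 25
python3 -m jog '{"delta_pos":[[0,0,0],[0,0,0],[0,0,0],[0,0,0],[0,0,0],[0,0,0],[0,0,0],[0,0,0]],"delta_rot":[[0,0,0],[0,0,0],[0,0,0],[0,0,0],[0,0,0],[0,0,0],[0,0,0],[0,0,0]]}' 1 25
python3 -c "from h import *;state()"
```

```text
time_s: 35.13
tcp_pos: [0.4667, 0.2666, 0.0321]
ee_rot: [0.0, 0.691, 0.722, -0.0]
wrist_force: [-0.3, 0.4, 0.2]
finger_gap: 0.0883
gripper_force: 0.0
time_s: 35.8
tcp_pos: [0.4668, 0.2669, 0.0326]
ee_rot: [0.0, 0.691, 0.723, 0.0]
wrist_force: [1.2, -0.1, 3.0]
finger_gap: 0.0598
gripper_force: 31.5
t 35.8 tcp [0.4668 0.2669 0.0326] yaxis deg 2.53 z [ 0.001  0.    -1.   ] gap 0.0598 q7 -1.1 F [ 1.2 -0.1  3. ] 31.5
```

```bash
python3 -m jog '{"delta_pos":[[0,0,0.1],[0,0,0.25],[0,0,0.4],[0,0,0.55],[0.03,-0.06,0.7],[0.09,-0.18,0.7],[0.16,-0.32,0.7],[0.23,-0.46,0.7],[0.3,-0.6,0.7],[0.37,-0.74,0.7],[0.44,-0.87,0.7],[0.47,-0.93,0.7]],"delta_rot":[[0,0,0],[0,0,0],[0,0,0],[0,0,0],[0,0,0],[0,0,0],[0,0,0],[0,0,0],[0,0,0],[0,0,0],[0,0,0],[0,0,0]]}'
python3 -m jog '{"delta_pos":[[0.06,-0.12,0],[0.12,-0.24,0],[0.18,-0.36,0],[0.24,-0.48,0],[0.3,-0.6,0],[0.36,-0.72,0],[0.42,-0.84,0],[0.46,-0.91,0],[0.47,-0.93,0],[0.47,-0.93,0],[0.47,-0.93,0],[0.47,-0.93,0]],"delta_rot":[[0,0,0],[0,0,0],[0,0,0],[0,0,0],[0,0,0],[0,0,0],[0,0,0],[0,0,0],[0,0,0],[0,0,0],[0,0,0],[0,0,0]]}'
python3 -m jog '{"delta_pos":[[0,0,-0.08],[0,0,-0.18],[0,0,-0.28],[0,0,-0.38],[0,0,-0.48],[0,0,-0.56],[0,0,-0.61],[0,0,-0.635],[0,0,-0.64],[0,0,-0.64],[0,0,-0.64]],"delta_rot":[[0,0,0],[0,0,0],[0,0,0],[0,0,0],[0,0,0],[0,0,0],[0,0,0],[0,0,0],[0,0,0],[0,0,0],[0,0,0]]}'
python3 -c "from h import *;state()"
```

```text
time_s: 36.8
tcp_pos: [0.5617, 0.0752, 0.1715]
ee_rot: [0.001, 0.693, 0.721, -0.002]
wrist_force: [0.8, -0.9, -2.1]
finger_gap: 0.06
gripper_force: 31.5
time_s: 37.8
tcp_pos: [0.6538, -0.1022, 0.1723]
ee_rot: [-0.001, 0.69, 0.724, 0.0]
wrist_force: [-0.0, 0.2, -1.6]
finger_gap: 0.0602
gripper_force: 32.2
time_s: 38.72
tcp_pos: [0.6554, -0.1048, 0.0455]
ee_rot: [0.001, 0.691, 0.723, 0.001]
wrist_force: [-0.0, 0.4, -2.3]
finger_gap: 0.0601
gripper_force: 32.1
t 38.72 tcp [ 0.6554 -0.1048  0.0455] yaxis deg 2.54 z [ 0.002  0.    -1.   ] gap 0.0601 q7 -0.32 F [-0.   0.4 -2.3] 32.1
```

```bash
python3 -m jog '{"delta_pos":[[0,0,-0.007],[0,0,-0.014],[0,0,-0.018],[0,0,-0.018],[0,0,-0.018],[0,0,-0.018]],"delta_rot":[[0,0,0],[0,0,0],[0,0,0],[0,0,0],[0,0,0],[0,0,0]]}'
python3 -c "from h import *;state()"
python3 -m jog '{"delta_pos":[[0,0,0],[0,0,0],[0,0,0],[0,0,0],[0,0,0],[0,0,0],[0,0,0],[0,0,0]],"delta_rot":[[0,0,0],[0,0,0],[0,0,0],[0,0,0],[0,0,0],[0,0,0],[0,0,0],[0,0,0]]}' -1
python3 -m jog '{"delta_pos":[[0,0,0.05],[0,0,0.15],[0,0,0.3],[0,0,0.45],[0,0,0.6],[0,0,0.75],[0,0,0.9],[0,0,1],[0,-0.2,1],[0,-0.4,1],[0,-0.6,1],[0,-0.6,1]],"delta_rot":[[0,0,0],[0,0,0],[0,0,0],[0,0,0],[0,0,0],[0,0,0],[0,0,0],[0,0,0],[0,0,0],[0,0,0],[0,0,0],[0,0,0]]}'
python3 -m jog '{"delta_pos":[[0,-0.2,0],[0,-0.4,0],[0,-0.4,0],[0,-0.4,0]],"delta_rot":[[0,0,0],[0,0,0],[0,0,0],[0,0,0]]}'
python3 - <<'E'
from h import *
state(); p,d=env.snapshot("top"); save(cv2.resize(p[130:320,180:460],None,fx=2.8,fy=2.8,interpolation=cv2.INTER_CUBIC),"end.png"); W=cloud("top",d); q0=np.load("top.npz")
def f(d,W,q,lo,hi):
    r=env.cut_out("top",q)[0]; m=r["mask"]&(W[...,2]>lo)&(W[...,2]<hi)&(d>0); return np.round(r["rect"]),W[m].mean(0).round(4)
for a in [("solder_spool",.055,.068),("spirit_lamp",.03,.07),("casting_flask",.065,.08),("green_wax",.025,.045),("blue_wax",.05,.06)]: print(a[0],f(d,W,*a))
E
```

```text
time_s: 39.22
tcp_pos: [0.6551, -0.1057, 0.0417]
ee_rot: [0.001, 0.691, 0.722, 0.0]
wrist_force: [-1.0, -1.4, 5.5]
finger_gap: 0.0603
gripper_force: 31.3
t 39.22 tcp [ 0.6551 -0.1057  0.0417] yaxis deg 2.51 z [ 0.001 -0.001 -1.   ] gap 0.0603 q7 -0.33 F [-1.  -1.4  5.5] 31.3
time_s: 39.88
tcp_pos: [0.6545, -0.1051, 0.0407]
ee_rot: [-0.0, 0.691, 0.723, 0.0]
wrist_force: [0.3, -1.5, 0.2]
finger_gap: 0.0882
gripper_force: 0.0
time_s: 40.88
tcp_pos: [0.6525, -0.2383, 0.2409]
ee_rot: [0.003, 0.696, 0.718, -0.004]
wrist_force: [0.3, -2.2, -0.9]
finger_gap: 0.0883
gripper_force: 0.0
time_s: 41.22
tcp_pos: [0.6533, -0.3092, 0.2407]
ee_rot: [0.001, 0.694, 0.72, -0.001]
wrist_force: [-0.3, -0.1, -0.2]
finger_gap: 0.0878
gripper_force: 0.0
t 41.22 tcp [ 0.6533 -0.3092  0.2407] yaxis deg 2.18 z [-0.    -0.002 -1.   ] gap 0.0878 q7 0.11 F [-0.3 -0.1 -0.2] 0.0
solder_spool (array([406., 148., 444., 184.]), array([ 0.6551, -0.1072,  0.0604]))
spirit_lamp (array([337., 156., 376., 187.]), array([0.6432, 0.0153, 0.0577]))
casting_flask (array([277., 156., 309., 192.]), array([0.6431, 0.1328, 0.0699]))
green_wax (array([308., 165., 337., 183.]), array([0.647 , 0.0759, 0.0319]))
blue_wax (array([184., 118., 223., 158.]), array([nan, nan, nan]))<stdin>:4: RuntimeWarning: Mean of empty slice.
  ret = um.true_divide(
```

View pics/end.png

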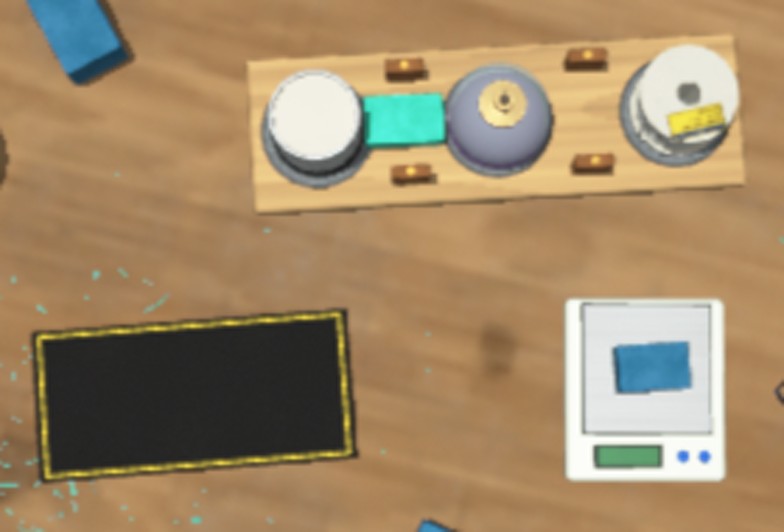

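The final picture shows the spool (685,95) and lamp (500,115) back on their felts, both within 1 mm of where they started. The flask and green block are unmoved, and the blue block lies flat mid-pan at (652,367). I hand in.

```bash
python3 -c "from workcell import env; print(env.sign_off())"
```

```text
the job is handed in; nothing more can be done
None
```

The job is handed in: the blue block lies flat mid-pan, about 1 mm off centre, the lamp and spool are back upright on their felts within about 1 mm of where they began, and the flask and green block show no meaningful movement; the hand-in returned no verdict.

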